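Set a sphere gauge and lock it with its jam nut

TASK

Set the bench gauge to the steel calibration sphere on its anvil and lock it there. Turn the gauge's spindle down by its small upper head until its foot nips the sphere lightly, by feel and without forcing it; then run the wide jam nut below the head down the thread onto its washer and nip it up finger tight, to about 0.5 N m of turning effort, with the sphere still nipped. Do not strain the gauge, and leave the things round it where they are.

Things in the scene. Friction and masses are not known exactly. Their poses are not given: they have to be found in the camera images.
- gauge: Heavy grey cast C-frame bench gauge, fixed, base 172 x 104 mm. Origin on the desk (z = 0) straight below the upright spindle; spindle, jam nut, boss, anvil and sphere share this one vertical axis. Its x points to its column, from 64 mm behind the axis. The arm's flat top, 52 mm wide, is at z = 102 mm, bolt heads 106 mm; the anvil's face at 28 mm.
- boss_top (a point): Centre of the top face of the gauge's threaded steel boss, 36 mm across, 14 mm high on the arm: z = 116 mm. A plain dark steel washer, 35 mm across, lies on it round the spindle; its thickness is not known, 1.5 to 4 mm, so the jam nut seats with its lower face at z = 117.5 to 120 mm.
- spindle: Threaded steel spindle, 16 mm across. Origin: centre of its flat foot, at the start 2 to 4 mm above the sphere's top (z = 56.6 mm). Clockwise from above (yaw falling) runs it down, 2.55 mm per rad. It turns with 0.07 N m and stays where left. Once the foot touches, the effort grows by 0.025 N m per 10 N on the sphere: some 30 N is reached about 0.3 rad after touch; over 70 N spoils the sphere.
- head (a point): Centre of the spindle's dark knurled round head, 29.5 mm across, 22 mm high, at the very top, 97.5 mm above the foot: grip and turn the spindle here. Let go, the spindle keeps at most about 27 N on the sphere.
- jam_nut: Bright knurled round jam nut, 47 mm across, 14 mm high, on the same thread between the washer and the head. Origin: centre of its lower face, 5.5 to 8.5 mm above the boss at the start. Clockwise from above runs it down, 2.55 mm per rad, with 0.04 N m; turning the spindle leaves it where it is. The head's top stands 25 to 38 mm above the nut's top.
- nut_rim (a point): Centre of the jam nut, 7 mm above its lower face: grip its rim here. Once it is seated the effort climbs by about 0.1 N m per 0.03 rad; 10 N of clamping takes about 0.08 N m. Nipped tight is 0.35 to 0.65 N m above the running effort (45 to 80 N on the washer) and stays so when let go; under 35 N is loose, over 120 N strains the gauge.
- ball: Polished steel calibration sphere, 28.6 mm across, resting on the anvil in a low black ring. Origin: its lowest point, at z = 28 mm.
- mug: White china mug, 97 mm high, a bystander. Origin: its underside.
- tin: Round pale tin, 66 mm across, 24 mm high, a bystander. Origin: centre of its underside.
- vial_a: Small glass vial with a white screw cap, 25 mm across, 62 mm high, a bystander. Origin: centre of its underside.
- vial_b: Small glass vial with a black screw cap, 25 mm across, 62 mm high, a bystander. Origin: centre of its underside.
- cell: Turned steel sample cup, 50 mm across, 70 mm high, a bystander. Origin: centre of its underside.

How it is judged (in metres and radians):
On the way, in this order (a step that is already met when the one before it is completed fails the run):
1. the spindle's foot nips the sphere (over 3 N) while the jam nut is still clear of its washer (contact force between spindle and ball above 3 N and contact force between jam_nut and gauge below 2 N), for 0.3 s.
2. the jam nut is tight on its washer (over 35 N) with the sphere still nipped (over 3 N) (contact force between jam_nut and gauge above 35 N and contact force between spindle and ball above 3 N), for 0.3 s.
At the end, for the whole second after the job is handed in: The sphere sits on the anvil under the spindle (within 3 mm of the axis), nipped by its foot with over 3 N; the jam nut bears on its washer on the boss with over 35 N and is at rest, let go (all of step 2 and horizontal distance between ball and gauge below 0.003 m and angular speed of jam_nut below 0.1 rad/s); the robot touches nothing.
It fails at once if the spindle is forced onto the sphere (over 70 N) (contact force between spindle and ball above 70 N).
It fails at once if the jam nut is overtightened (over 120 N on its washer) (contact force between jam_nut and gauge above 120 N).
It fails at once if a bystander is moved by more than 20 mm (distance of any of mug, tin, vial_a, vial_b, cell from where it was at the start of the episode above 0.02 m).
It also fails if it takes over 67 s, if anything falls off the work surface, if the arm or the gripper's body presses on something with over 40 N, if the wrist force passes 120 N, or if a joint passes its speed limit or range.

ROBOT

A 6-joint arm with a two-finger parallel gripper is mounted at the origin on a cart in front of the work surface, level with it; the furniture and walls round the work are solid. World frame = base frame: x ahead of the robot, y to its left, z up, the work surface at z = 0. Lengths are in mm, angles in rad, forces in N, time in s.
With the tool pointing down it reaches from about 400 to 925 mm from the base axis. Payload 12.5 kg.
Tool frame: the origin (TCP) lies midway between the tips of the shut fingers; the grasp point (between the pads) lies 19 mm behind it (env.tcp_to_grasp is the distance from the TCP to the grasp point, in mm); z points along the fingers, y is the line along which they close (so a half turn about z gives the same grasp; the last joint's range is limited). The gripper opens to 95 mm and grips with 3 to 60 N. Pads are 20 mm wide; open, the fingers measure 119 mm over their backs; the gripper's body (75 mm by 180 mm) begins 59 mm behind the grasp point.
Start: joints at [-1.36, 0.491, 1.559, -0, 1.092, -0.106], TCP at [194.728, -593.909, 214.661] pointing down, gripper open.
Joint ranges: [-3.1, 3.1], [-0.84, 2.19], [0.05, 2.79], [-1.13, 4.28], [0.06, 2.93], [-2.69, 2.69]. Speed limits (rad/s): [2.22, 2.22, 2.79, 3.14, 3.14, 3.14].

INTERFACE

Orientations are given as [roll, pitch, yaw] about the fixed x, y, z axes, in that order (R = Rz(yaw) Ry(pitch) Rx(roll)).
In Python, from cell import env gives the robot as it stands. The module is installed in compiled form; this text tells all that it offers.
- The arm moves only by the tool step_arm, never from a script. Its argument "plan" is a list that holds one entry, the list of rows, each a list of 5 numbers: the shift along the tool's x, y, z in mm, then the turn about the tool's z in degrees, then the opening, from -1 (shut) to 1 (fully open). A call has 1 to 8 rows; each row is the pose to reach, as a shift and turn from the pose commanded when the call began, along the tool's axes at that moment; what a row does not reach only later rows make up. A row lasts 1/12 s, in which the tool goes at most 41.7 mm and 7.16 degrees, less where a joint would pass 70% of its speed; a pose out of reach is approached as far as the arm can. A call with a gripper value outside its range is refused whole. The fingers move at their own pace and stop on an object; the grip force is fixed at half the most. Time passes only in rows, so rows that repeat a pose let the fingers close. It gives the time, the measured TCP pose, the force, the opening and the grip force at its end, in the units of the state.
- env.state(): the state, without advancing time (a new reading comes with each control period).
- env.read_camera(name): name is "scene" or "top"; returns the picture (384x512x3 uint8, blue, green, red); there is no depth.
- env.get_calibration(name): a dict with "K" (3x3 intrinsics, pixels), "D" ([k1, k2, p1, p2, k3] as OpenCV has them; the pictures are not rectified), "extrinsics" (4x4, takes a point from world to camera coordinates). Camera axes: x right, y up, looking along -z (the intrinsics and any distortion apply to the point x, -y, -z); pixel columns grow to the right and rows downward; lengths in mm; the calibration is good to about 2 mm. A picture is of the moment at which its call begins. get_calibration takes no time and is no camera call.
- env.job_done(): hands the job in; it is judged then, once.
The state is a dict: "t": time; "joints": joint angles; "qvel": joint speeds; "tau": joint torques, N m; "eef_pos": TCP position; "tcp_rot": TCP orientation; "ft_force": force on the tool from outside, world axes, zero at the start; "moment": the same for the moment, N m; "opening": opening from 0.0 (shut) to 1.0 (fully open); "grip_force": force on a finger pad.
Only numpy, scipy, OpenCV 4.12 (cv2) and the standard library are available. Lean on these libraries where they do the work, as an engineer would, in place of code of your own. Each camera call takes 0.05 s, during which the arm holds its last target. There are 200 camera calls.

## Working session

There is one attempt and no reset: what is moved stays moved. The work goes in short steps, Python scripts to look and compute and a tool call to move; the robot and the scene stay as the last step left them, time stands still between calls to the robot, and variables do not carry over. Pictures are saved under pics/ and viewed, at most 10 in all, crops included, and the job is handed in when it is done.

Besides the shell and the picture viewer there is one more tool, called after ">>>" by a JSON object that holds its "op" and its "data", one argument or row to a line. step_arm: Moves the arm, as the interface text tells. Its arguments: {"type":"object","properties":{"plan":{"type":"array"}},"required":["plan"]}

```bash
mkdir -p pics
python3 - <<'E'
from cell import env
import cv2
for n in("scene","top"):
    cv2.imwrite(f"pics/{n}0.png",env.read_camera(n)); c=env.get_calibration(n); print(c)
print(env.state(), env.tcp_to_grasp)
E
```

```text
{'K': array([[352.74538314,   0.        , 252.02752723],
       [  0.        , 352.74538314, 192.4738437 ],
       [  0.        ,   0.        ,   1.        ]]), 'D': array([-0.00595988,  0.        ,  0.        ,  0.        ,  0.        ]), 'extrinsics': array([[ 4.38139320e-01, -8.98497365e-01, -2.71370740e-02,
        -2.59177806e+02],
       [ 3.96675253e-01,  1.66166130e-01,  9.02794307e-01,
        -3.27686890e+02],
       [-8.06649044e-01, -4.06314289e-01,  4.29215585e-01,
        -4.71145623e+02],
       [ 0.00000000e+00,  0.00000000e+00,  0.00000000e+00,
         1.00000000e+00]])}
{'K': array([[443.61381834,   0.        , 261.10223606],
       [  0.        , 443.61381834, 189.76620827],
       [  0.        ,   0.        ,   1.        ]]), 'D': array([0.00485113, 0.        , 0.        , 0.        , 0.        ]), 'extrinsics': array([[ 1.43348371e-04, -9.99958934e-01, -9.06149325e-03,
        -2.99973448e+01],
       [ 9.98155330e-01, -4.07061112e-04,  6.07105608e-02,
        -5.55576936e+02],
       [-6.07117562e-02, -9.05348054e-03,  9.98114281e-01,
        -1.38999636e+03],
       [ 0.00000000e+00,  0.00000000e+00,  0.00000000e+00,
         1.00000000e+00]])}
{'t': 0.1, 'joints': array([-1.35962896e+00,  4.91492201e-01,  1.55939193e+00,  6.12564243e-06,
        1.09166399e+00, -1.05604548e-01]), 'qvel': array([ 1.44363628e-04, -5.35801091e-04, -1.42253359e-03,  1.25403917e-03,
        1.15381307e-03,  5.77683897e-05]), 'tau': array([ 2.71219636e-03, -6.13620543e+01, -2.58604538e+01,  6.93993713e-02,
        4.70392301e-02, -4.24990969e-05]), 'eef_pos': array([ 194.66467704, -593.69377934,  214.12339397]), 'tcp_rot': array([-3.14064308e+00, -1.06117102e-04,  3.16769037e-01]), 'ft_force': array([-0.50246936,  0.48081667,  0.68995965]), 'moment': array([-0.00921672, -0.0252012 ,  0.02182176]), 'grip_force': 0.0, 'opening': 1.0012749024571037} 18.8
```

View pics/scene0.png

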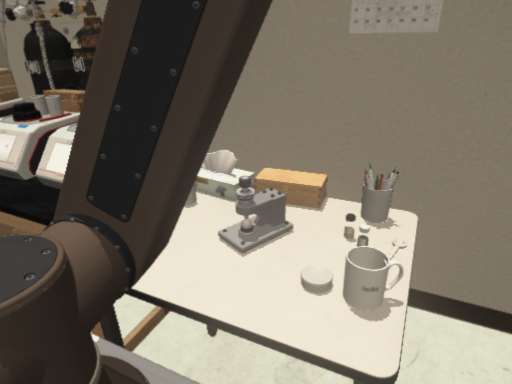

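View pics/top0.png

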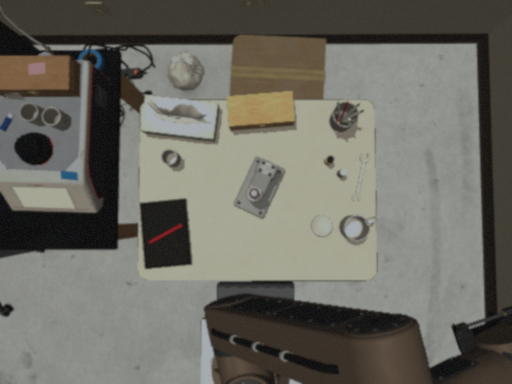

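Scene: gauge with its head at about (246,182), nut at (245,195). Top: spindle at about (254,194), column towards (264,165). Zooming both.

```bash
cat > h.py <<'E'
import numpy as np, cv2
from cell import env
def ray(n,uv):
    c=env.get_calibration(n); E=c["extrinsics"]
    p=cv2.undistortPoints(np.array([[uv]],float),c["K"],c["D"])[0,0]
    R,t=E[:3,:3],E[:3,3]
    return -R.T@t, R.T@np.array([p[0],-p[1],-1])
def onz(n,uv,z):
    o,d=ray(n,uv); return o+d*(z-o[2])/d[2]
def proj(n,P):
    c=env.get_calibration(n);E=c["extrinsics"]
    q=E[:3,:3]@np.array(P,float)+E[:3,3]; q=q*[1,-1,-1]
    return cv2.projectPoints(q[None],np.zeros(3),np.zeros(3),c["K"],c["D"])[0][0,0]
E
python3 - <<'E'
import cv2,numpy as np
a=cv2.imread("pics/scene0.png")[165:255,210:305]; b=cv2.imread("pics/top0.png")[150:225,225:295]
a=cv2.resize(a,(400,int(90*400/95)),interpolation=cv2.INTER_CUBIC);b=cv2.resize(b,(int(70*379/75),379),interpolation=cv2.INTER_CUBIC)
cv2.imwrite("pics/z.png",np.hstack([a,b]))
from h import *
print(onz("top",(253,194),140),onz("top",(264,165),102))
E
```

```text
Traceback (most recent call last):
ValueError: all the input array dimensions except for the concatenation axis must match exactly, but along dimension 0, the array at index 0 has size 378 and the array at index 1 has size 379
```

Run:
```python
import cv2,numpy as np
a=cv2.imread("pics/scene0.png")[165:255,210:305]; b=cv2.imread("pics/top0.png")[150:225,225:295]
a=cv2.resize(a,(422,400),interpolation=cv2.INTER_CUBIC);b=cv2.resize(b,(373,400),interpolation=cv2.INTER_CUBIC)
cv2.imwrite("pics/z.png",np.hstack([a,b]))
from h import *
print(onz("top",(253,194),140),onz("top",(264,165),102))
```

```text
[535.82061853  -7.76168908 140.        ] [624.53355444 -39.49359874 102.        ]
```

View pics/z.png

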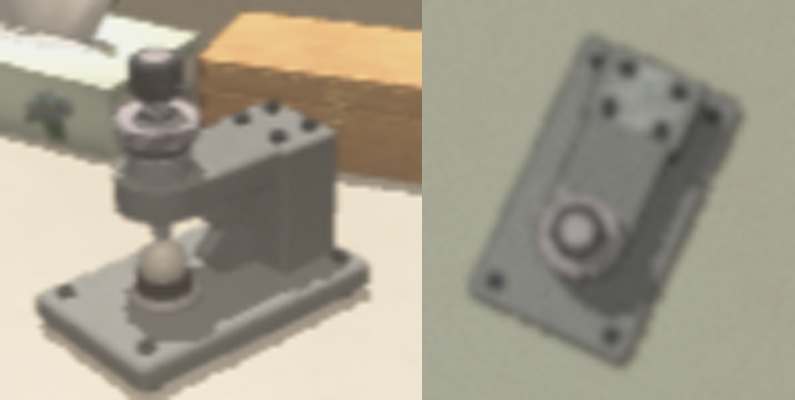

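Run:
```python
from h import *
print("head top, top cam", onz("top",(253.7,192.5),168)," nut top", onz("top",(253.9,193.4),137))
print("scene", onz("scene",(244.8,177.6),168))
o,d=ray("top",(253.7,192.5)); p,e=ray("scene",(244.8,177.6))
A=np.c_[d,-e]; s=np.linalg.lstsq(A,p-o,rcond=None)[0]; print(o+s[0]*d,p+s[1]*e)
t=cv2.imread("pics/top0.png"); s=cv2.imread("pics/scene0.png")
g=cv2.cvtColor(t,6)
print(g[182:206,242:268]); print(cv2.cvtColor(s,6)[172:206,230:262])
```

```text
head top, top cam [538.63339714 -10.50306971 168.        ]  nut top [537.71484121 -10.28658475 137.        ]
scene [537.00789336 -12.80740982 168.        ]
[538.69342118 -10.47474933 166.90164558] [539.29034247 -11.5974321  166.9053191 ]
[[151 137 127 128 130 130 130 127 118 113 119 125 124 123 121 123 125 124
  125 123 124 123 122 124 123 122]
 [146 128 127 130 131 132 131 125 117 118 122 124 125 122 124 123 125 125
  125 125 123 122 123 123 124 120]
 [138 125 128 132 134 132 129 123 121 125 124 122 122 124 126 123 124 127
  123 123 124 123 124 124 123 115]
 [128 128 131 134 135 131 125 123 133 136 128 122 122 125 124 124 123 124
  123 124 123 123 124 125 120 107]
 [128 129 133 135 132 128 122 123 133 140 136 131 129 129 130 125 121 122
  125 125 123 124 124 122 117  98]
 [128 131 133 132 132 126 120 123 135 140 142 136 134 139 137 133 129 126
  124 124 121 124 124 120 107  91]
 [127 132 131 132 134 129 124 131 130 126 121 114 111 114 122 133 137 133
  127 123 123 125 124 115 101  88]
 [131 133 131 132 131 131 137 136 123 106 100 101 100  97  98 116 135 141
  135 127 125 125 119 109
[... 1246 characters left out ...]
 103 111 119 110  96  96  99  85  80
   81  83  87  87  88  87  88  93]
 [134 133 134 133 133 131 132 125 111  94  89  94  89  80  81  85  81  81
   85  87  87  89  89  88  89  90]
 [134 133 133 133 133 133 131 130 122 108  94  88  84  82  85  86  86  87
   89  88  89  89  89  87  89  90]
 [134 134 133 133 133 133 129 132 131 122 108  93  86  87  90  86  88  88
   88  88  89  89  87  90  88  87]
 [133 132 133 133 132 131 129 135 133 130 118 103  92  89  88  87  87  88
   87  88  89  89  88  87  88  87]]
[[137 171 222 ... 150 182 199]
 [148 187 222 ... 182 199 202]
 [130 146 153 ... 199 202 202]
 ...
 [225 226 226 ... 152 143 132]
 [225 225 225 ... 128 113 101]
 [226 225 226 ...  98  95  93]]
```

>>> {"op": "step_arm", "data": {
  "plan": [
    [[508, -447, 0, -7, 1], [508, -447, 0, -14, 1], [508, -447, 0, -21, 1], [508, -447, 0, -28, 1], [508, -447, 0, -35, 1], [508, -447, 0, -42, 1], [508, -447, 0, -49, 1], [508, -447, 0, -56, 1]]
  ]
}}

```text
t: 0.77
eef_pos: [364.4, -304.8, 214.6]
tcp_rot: [-3.142, -0.0, 1.3]
ft_force: [1.2, -0.0, 0.3]
opening: 0.999
grip_force: 0.0
```

```bash
cat >> h.py <<'E'
def to(x,y,z):
    s=env.state(); y0=s["tcp_rot"][2]; d=np.array([x,y,z])-s["eef_pos"]
    c,n=np.cos(y0),np.sin(y0)
    print("shift",np.round([c*d[0]+n*d[1],n*d[0]-c*d[1],-d[2]],2),"pos",np.round(s["eef_pos"],2),"rot",np.round(s["tcp_rot"],4),"J",np.round(s["joints"],2),"t",s["t"])
    print("F",np.round(s["ft_force"],2),"M",np.round(s["moment"],3),s["opening"],s["grip_force"])
E
python3 -c "
from h import *
to(538.3,-10.8,214)"
```

```text
shift [329.83  88.88   0.59] pos [ 364.39 -304.81  214.59] rot [-3.1415 -0.      1.2999] J [-0.84  0.28  1.91 -0.    0.95 -0.56] t 0.7667
F [ 1.22 -0.01  0.29] M [-0.088 -0.125 -0.018] 0.9994947746872175 0.0
```

>>> {"op": "step_arm", "data": {
  "plan": [
    [[330, 89, 0, -7, 1], [330, 89, 0, -14, 1], [330, 89, 0, -21, 1], [330, 89, 0, -28, 1], [330, 89, 0, -35, 1], [330, 89, 0, -42, 1], [330, 89, 0, -49, 1], [330, 89, 0, -56, 1]]
  ]
}}

```text
t: 1.43
eef_pos: [535.9, -18.7, 214.5]
tcp_rot: [-3.141, -0.0, 2.278]
ft_force: [0.8, -1.0, 0.5]
opening: 1.001
grip_force: 0.0
```

```bash
python3 -c "
from h import *
to(538.3,-10.8,180)"
```

```text
shift [ 4.42  6.96 34.52] pos [535.88 -18.68 214.52] rot [-3.1413e+00 -1.0000e-04  2.2778e+00] J [-0.16  0.37  1.78 -0.    1.   -0.86] t 1.4333
F [ 0.76 -1.02  0.5 ] M [-0.094 -0.157  0.058] 1.0012659888184592 0.0
```

>>> {"op": "step_arm", "data": {
  "plan": [
    [[0, 0, 0, -7, 1], [0, 0, 0, -14, 1], [0, 0, 0, -21, 1], [0, 0, 0, -28, 1], [0, 0, 0, -28, 1], [0, 0, 0, -28, 1]]
  ]
}}

```text
t: 1.93
eef_pos: [535.2, -20.8, 214.4]
tcp_rot: [-3.141, -0.0, 2.756]
ft_force: [-0.7, 0.3, -0.3]
opening: 1.0
grip_force: 0.0
```

```bash
python3 -c "
from h import *
to(538.3,-10.8,180)
i=env.read_camera('scene');j=env.read_camera('top')
a=cv2.resize(i[130:220,190:285],(422,400),interpolation=2);b=cv2.resize(j[150:225,225:295],(373,400),interpolation=2)
cv2.imwrite('pics/a.png',np.hstack([a,b]))"
```

```text
shift [ 0.89 10.41 34.44] pos [535.21 -20.78 214.44] rot [-3.1414e+00 -4.0000e-04  2.7564e+00] J [-0.16  0.36  1.78 -0.    1.   -1.35] t 1.9333
F [-0.71  0.26 -0.33] M [ 0.097 -0.132 -0.002] 0.9998614462342664 0.0
```

View pics/a.png

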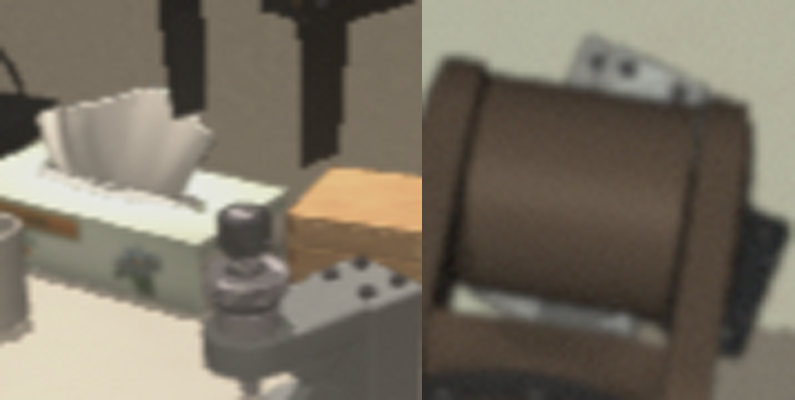

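The fingers are above the head (head at about (243,230) in the left half), fingers straddling it, and the top view is hidden by the wrist. Going down.

>>> {"op": "step_arm", "data": {
  "plan": [
    [[1, 10.4, 0, 0, 1], [1, 10.4, 17, 0, 1], [1, 10.4, 35, 0, 1], [1, 10.4, 52, 0, 1], [1, 10.4, 68, 0, 1], [1, 10.4, 68, 0, 1], [1, 10.4, 68, 0, 1], [1, 10.4, 68, 0, 1]]
  ]
}}

```text
t: 2.7
eef_pos: [538.7, -10.6, 147.4]
tcp_rot: [3.141, 0.001, 2.76]
ft_force: [-0.5, -0.3, -0.2]
opening: 0.995
grip_force: 0.0
```

```bash
python3 -c "
from h import *
to(538.3,-10.8,146)"
```

```text
shift [ 0.33 -0.38  1.42] pos [538.75 -10.57 147.42] rot [3.1414e+00 9.0000e-04 2.7596e+00] J [-0.14  0.45  1.85 -0.    0.84 -1.33] t 2.7
F [-0.54 -0.33 -0.17] M [ 0.057 -0.125 -0.007] 0.995109113975943 0.0
```

>>> {"op": "step_arm", "data": {
  "plan": [
    [[0, 0, 0, 0, -0.2], [0, 0, 0, 0, -0.25], [0, 0, 0, 0, -0.25], [0, 0, 0, 0, -0.25], [0, 0, 0, 0, -0.25], [0, 0, 0, 0, -0.25]]
  ]
}}

```text
t: 3.2
eef_pos: [538.3, -10.8, 146.8]
tcp_rot: [-3.142, 0.0, 2.76]
ft_force: [-0.4, 0.6, -0.7]
opening: 0.639
grip_force: 0.0
```

```bash
python3 -c "
from h import *
to(538.3,-10.8,146)
i=env.read_camera('scene')
cv2.imwrite('pics/b.png',cv2.resize(i[150:240,200:295],(760,600)[:2],interpolation=2)[:600])"
```

```text
shift [0.01 0.02 0.76] pos [538.3  -10.83 146.76] rot [-3.1415e+00  3.0000e-04  2.7602e+00] J [-0.14  0.45  1.85 -0.    0.84 -1.33] t 3.2
F [-0.44  0.6  -0.66] M [ 0.108 -0.168 -0.017] 0.6389207120553219 0.0
```

View pics/b.png

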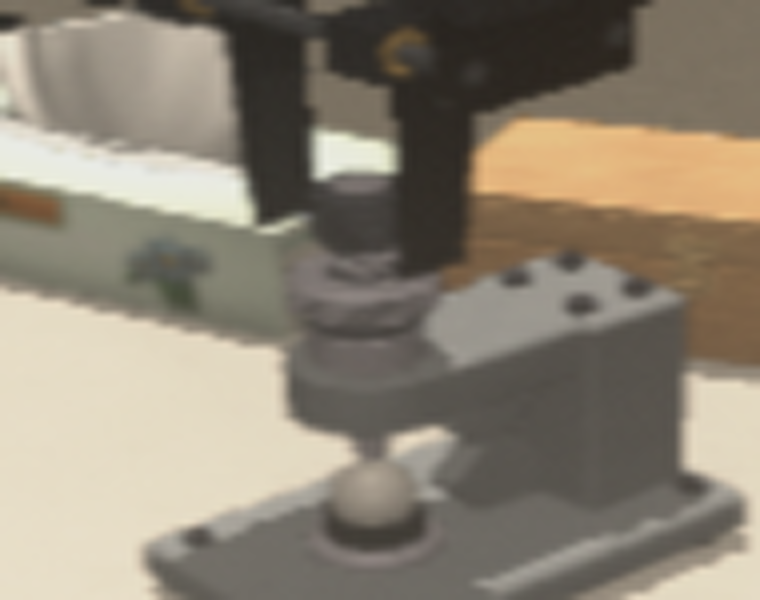

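The fingers straddle the head (head at about (355,215)) centred, well above the nut. Closing.

>>> {"op": "step_arm", "data": {
  "plan": [
    [[0, 0, 0, 0, -1], [0, 0, 0, 0, -1], [0, 0, 0, 0, -1], [0, 0, 0, 0, -1], [0, 0, 0, 0, -1], [0, 0, 0, 0, -1], [0, 0, 0, 0, -1], [0, 0, 0, 0, -1]]
  ]
}}

```text
t: 3.92
eef_pos: [538.1, -11.1, 146.6]
tcp_rot: [-3.141, -0.0, 2.76]
ft_force: [-1.7, -4.8, 0.1]
opening: 0.302
grip_force: 30.0
```

```bash
python3 -c "
from h import *
to(538.3,-10.8,146)"
```

```text
shift [-0.03  0.33  0.61] pos [538.15 -11.1  146.61] rot [-3.141  -0.      2.7603] J [-0.14  0.45  1.85 -0.    0.84 -1.33] t 3.9167
F [-1.68 -4.78  0.1 ] M [-0.793  0.201 -0.03 ] 0.3019855507837848 30.00001072883606
```

>>> {"op": "step_arm", "data": {
  "plan": [
    [[0, 0, 0.3, 7, -1], [0, 0, 0.6, 14, -1], [0, 0, 0.9, 21, -1], [0, 0, 1.2, 28, -1]]
  ]
}}

```text
t: 4.25
eef_pos: [538.5, -10.7, 145.4]
tcp_rot: [3.141, 0.0, 2.265]
ft_force: [1.4, -0.8, -1.0]
opening: 0.303
grip_force: 30.0
```

```bash
cat >> h.py <<'E'
def rd(n=4):
    for i in range(n):
        s=env.state(); print(round(s["t"],2),"F",np.round(s["ft_force"],1),"M",np.round(s["moment"],3),"tau6",round(s["tau"][5],3),"yaw",round(s["tcp_rot"][2],4),"pos",np.round(s["eef_pos"],2),"J6",round(s["joints"][5],3))
        if i<n-1: env.read_camera("scene")
E
python3 -c "
from h import *
rd()"
```

```text
4.25 F [ 1.4 -0.8 -1. ] M [-0.03  -0.343  0.029] tau6 -2.352 yaw 2.2655 pos [538.47 -10.66 145.37] J6 -0.837
4.3 F [ 1.  -0.4 -0.1] M [-0.21  -0.267 -0.104] tau6 -1.796 yaw 2.2564 pos [538.49 -10.64 145.32] J6 -0.828
4.35 F [ 1.2 -0.3 -1. ] M [-0.071 -0.339 -0.066] tau6 2.118 yaw 2.2691 pos [538.49 -10.66 145.37] J6 -0.841
4.4 F [ 1.4 -1.  -1.6] M [-0.034 -0.363 -0.049] tau6 0.961 yaw 2.2745 pos [538.47 -10.64 145.37] J6 -0.846
```

>>> {"op": "step_arm", "data": {
  "plan": [
    [[0, 0, 0.1, 3, -1], [0, 0, 0.25, 6, -1], [0, 0, 0.4, 9, -1], [0, 0, 0.5, 12, -1]]
  ]
}}

```text
t: 4.73
eef_pos: [538.7, -10.5, 144.9]
tcp_rot: [3.141, 0.0, 2.065]
ft_force: [3.2, 1.6, -2.1]
opening: 0.303
grip_force: 30.0
```

```bash
python3 -c "
from h import *
rd(1)"
```

```text
4.73 F [ 3.2  1.6 -2.1] M [ 0.148 -0.671  0.072] tau6 -0.96 yaw 2.0645 pos [538.69 -10.52 144.9 ] J6 -0.636
```

>>> {"op": "step_arm", "data": {
  "plan": [
    [[0, 0, 0.15, 3, -1], [0, 0, 0.25, 6, -1]]
  ]
}}

```text
t: 4.9
eef_pos: [538.8, -10.5, 144.6]
tcp_rot: [3.14, 0.0, 1.96]
ft_force: [3.0, 1.3, -3.5]
opening: 0.306
grip_force: 30.0
```

```bash
python3 -c "
from h import *
rd(1)"
```

```text
4.9 F [ 3.   1.3 -3.5] M [ 0.224 -0.791  0.087] tau6 -0.956 yaw 1.9599 pos [538.79 -10.49 144.63] J6 -0.532
```

>>> {"op": "step_arm", "data": {
  "plan": [
    [[0, 0, 0.15, 3, -1], [0, 0, 0.25, 6, -1]]
  ]
}}

```text
t: 5.07
eef_pos: [538.9, -10.5, 144.4]
tcp_rot: [3.14, 0.0, 1.855]
ft_force: [4.2, 1.3, -3.7]
opening: 0.304
grip_force: 30.0
```

```bash
python3 -c "
from h import *
rd(1)"
```

```text
5.07 F [ 4.2  1.3 -3.7] M [ 0.273 -0.948  0.09 ] tau6 -0.953 yaw 1.855 pos [538.91 -10.45 144.38] J6 -0.427
```

>>> {"op": "step_arm", "data": {
  "plan": [
    [[0, 0, 0.15, 3, -1], [0, 0, 0.25, 6, -1]]
  ]
}}

```text
t: 5.23
eef_pos: [539.1, -10.5, 144.1]
tcp_rot: [3.14, -0.0, 1.75]
ft_force: [4.4, 1.5, -4.2]
opening: 0.306
grip_force: 30.0
```

```bash
python3 -c "
from h import *
rd(1)"
```

```text
5.23 F [ 4.4  1.5 -4.2] M [ 0.283 -0.986  0.081] tau6 -0.951 yaw 1.7503 pos [539.05 -10.46 144.12] J6 -0.322
```

>>> {"op": "step_arm", "data": {
  "plan": [
    [[0, 0, 0.15, 3, -1], [0, 0, 0.3, 6, -1]]
  ]
}}

```text
t: 5.4
eef_pos: [539.2, -10.4, 143.8]
tcp_rot: [3.139, -0.0, 1.646]
ft_force: [5.2, 1.6, -3.8]
opening: 0.304
grip_force: 30.0
```

```bash
python3 -c "
from h import *
rd(1)"
```

```text
5.4 F [ 5.2  1.6 -3.8] M [ 0.288 -1.107  0.065] tau6 -0.951 yaw 1.6456 pos [539.2  -10.45 143.85] J6 -0.218
```

>>> {"op": "step_arm", "data": {
  "plan": [
    [[0, 0, 0.15, 3, -1], [0, 0, 0.3, 6, -1]]
  ]
}}

```text
t: 5.57
eef_pos: [539.3, -10.4, 143.6]
tcp_rot: [3.139, -0.0, 1.541]
ft_force: [6.3, 2.3, -4.3]
opening: 0.303
grip_force: 30.0
```

```bash
python3 -c "
from h import *
rd(1)"
```

```text
5.57 F [ 6.3  2.3 -4.3] M [ 0.335 -1.256  0.132] tau6 -0.95 yaw 1.5409 pos [539.33 -10.42 143.6 ] J6 -0.113
```

>>> {"op": "step_arm", "data": {
  "plan": [
    [[0, 0, 0.15, 3, -1], [0, 0, 0.3, 6, -1]]
  ]
}}

```text
t: 5.73
eef_pos: [539.5, -10.4, 143.3]
tcp_rot: [3.139, -0.001, 1.436]
ft_force: [7.4, 2.0, -5.3]
opening: 0.304
grip_force: 30.0
```

```bash
python3 -c "
from h import *
rd(1)"
```

```text
5.73 F [ 7.4  2.  -5.3] M [ 0.26  -1.292  0.022] tau6 -0.95 yaw 1.4361 pos [539.49 -10.43 143.32] J6 -0.008
```

```bash
python3 -c "
from h import *
rd(6)"
```

```text
5.73 F [ 7.4  2.  -5.3] M [ 0.26  -1.292  0.022] tau6 -0.95 yaw 1.4361 pos [539.49 -10.43 143.32] J6 -0.008
5.78 F [ 5.5  1.9 -5. ] M [ 0.31  -1.257  0.007] tau6 -0.5 yaw 1.4322 pos [539.48 -10.45 143.31] J6 -0.004
5.83 F [ 5.6  0.6 -4. ] M [ 0.281 -1.247 -0.046] tau6 0.737 yaw 1.4364 pos [539.51 -10.44 143.33] J6 -0.008
5.88 F [ 5.9  2.  -3.7] M [ 0.339 -1.262 -0.08 ] tau6 0.229 yaw 1.4379 pos [539.47 -10.44 143.32] J6 -0.01
5.93 F [ 6.5  3.  -5.5] M [ 0.321 -1.231 -0.014] tau6 0.02 yaw 1.4383 pos [539.49 -10.43 143.31] J6 -0.01
5.98 F [ 5.1  1.8 -4.3] M [ 0.333 -1.246 -0.005] tau6 -0.037 yaw 1.4385 pos [539.49 -10.45 143.32] J6 -0.011
```

>>> {"op": "step_arm", "data": {
  "plan": [
    [[0, 0, 0.05, 1, -1], [0, 0, 0.1, 2, -1], [0, 0, 0.15, 3, -1]]
  ]
}}

```text
t: 6.23
eef_pos: [539.5, -10.5, 143.2]
tcp_rot: [3.139, -0.001, 1.386]
ft_force: [6.6, 1.7, -5.6]
opening: 0.309
grip_force: 30.0
```

```bash
python3 -c "
from h import *
rd(4)"
```

```text
6.23 F [ 6.6  1.7 -5.6] M [ 0.273 -1.273  0.014] tau6 -0.265 yaw 1.3855 pos [539.52 -10.47 143.18] J6 0.042
6.28 F [ 7.   1.6 -5. ] M [ 0.285 -1.248  0.04 ] tau6 -0.125 yaw 1.3841 pos [539.55 -10.47 143.19] J6 0.044
6.33 F [ 7.3  2.2 -4.2] M [ 0.312 -1.272 -0.011] tau6 0.266 yaw 1.3856 pos [539.54 -10.46 143.17] J6 0.042
6.38 F [ 7.   1.7 -4.3] M [ 0.305 -1.249 -0.088] tau6 0.078 yaw 1.386 pos [539.54 -10.47 143.17] J6 0.042
```

>>> {"op": "step_arm", "data": {
  "plan": [
    [[0, 0.5, 0.2, 1, -1], [0, 1, 0.4, 3, -1]]
  ]
}}

```text
t: 6.55
eef_pos: [539.8, -10.5, 143.0]
tcp_rot: [3.14, -0.001, 1.333]
ft_force: [-0.4, 2.7, 2.8]
opening: 0.305
grip_force: 30.0
```

```bash
python3 -c "
from h import *
rd(1)"
```

```text
6.55 F [-0.4  2.7  2.8] M [ 0.587 -0.206  0.043] tau6 -1.03 yaw 1.3331 pos [539.84 -10.51 142.95] J6 0.095
```

>>> {"op": "step_arm", "data": {
  "plan": [
    [[0, 0, 0.1, 2.5, -1]]
  ]
}}

```text
t: 6.63
eef_pos: [539.8, -10.5, 142.9]
tcp_rot: [3.14, -0.001, 1.288]
ft_force: [2.9, 3.5, 0.3]
opening: 0.307
grip_force: 30.0
```

```bash
python3 -c "
from h import *
rd(1)"
```

```text
6.63 F [2.9 3.5 0.3] M [ 0.365 -0.522  0.08 ] tau6 -1.022 yaw 1.2885 pos [539.84 -10.52 142.88] J6 0.139
```

>>> {"op": "step_arm", "data": {
  "plan": [
    [[0, 0, 0.1, 2.5, -1]]
  ]
}}

```text
t: 6.72
eef_pos: [539.9, -10.5, 142.8]
tcp_rot: [3.14, -0.001, 1.244]
ft_force: [3.0, 1.8, -0.8]
opening: 0.306
grip_force: 30.0
```

```bash
python3 -c "
from h import *
rd(1)"
```

```text
6.72 F [ 3.   1.8 -0.8] M [ 0.43  -0.613  0.097] tau6 -0.833 yaw 1.2442 pos [539.9  -10.54 142.78] J6 0.184
```

>>> {"op": "step_arm", "data": {
  "plan": [
    [[0, 0, 0.1, 2.5, -1]]
  ]
}}

```text
t: 6.8
eef_pos: [539.9, -10.5, 142.7]
tcp_rot: [3.14, -0.001, 1.201]
ft_force: [3.1, 2.6, -0.1]
opening: 0.306
grip_force: 30.0
```

```bash
python3 -c "
from h import *
rd(1)"
```

```text
6.8 F [ 3.1  2.6 -0.1] M [ 0.371 -0.705  0.085] tau6 -0.794 yaw 1.2005 pos [539.9  -10.54 142.65] J6 0.227
```

>>> {"op": "step_arm", "data": {
  "plan": [
    [[0, 0, 0.1, 2.5, -1]]
  ]
}}

```text
t: 6.88
eef_pos: [540.0, -10.6, 142.6]
tcp_rot: [3.14, -0.001, 1.157]
ft_force: [3.7, 2.7, -0.7]
opening: 0.307
grip_force: 30.0
```

```bash
python3 -c "
from h import *
rd(1)"
```

```text
6.88 F [ 3.7  2.7 -0.7] M [ 0.376 -0.68   0.066] tau6 -0.784 yaw 1.1569 pos [539.96 -10.58 142.56] J6 0.271
```

>>> {"op": "step_arm", "data": {
  "plan": [
    [[0, 0, 0.1, 2.5, -1]]
  ]
}}

```text
t: 6.97
eef_pos: [540.0, -10.6, 142.5]
tcp_rot: [3.14, -0.001, 1.113]
ft_force: [2.8, 1.7, 0.3]
opening: 0.303
grip_force: 30.0
```

```bash
python3 -c "
from h import *
rd(1)"
```

```text
6.97 F [2.8 1.7 0.3] M [ 0.335 -0.692  0.092] tau6 -0.775 yaw 1.1133 pos [540.05 -10.61 142.51] J6 0.315
```

>>> {"op": "step_arm", "data": {
  "plan": [
    [[0, 0, 0.1, 2.5, -1]]
  ]
}}

```text
t: 7.05
eef_pos: [540.1, -10.6, 142.4]
tcp_rot: [3.14, -0.001, 1.07]
ft_force: [3.9, 2.1, 0.1]
opening: 0.308
grip_force: 30.0
```

```bash
python3 -c "
from h import *
rd(1)"
```

```text
7.05 F [3.9 2.1 0.1] M [ 0.293 -0.713  0.146] tau6 -0.765 yaw 1.0697 pos [540.05 -10.62 142.4 ] J6 0.358
```

>>> {"op": "step_arm", "data": {
  "plan": [
    [[0, 0, 0.1, 2.5, -1]]
  ]
}}

```text
t: 7.13
eef_pos: [540.1, -10.7, 142.4]
tcp_rot: [3.14, -0.001, 1.026]
ft_force: [4.4, 1.4, 0.8]
opening: 0.302
grip_force: 30.0
```

```bash
python3 -c "
from h import *
rd(1)"
```

```text
7.13 F [4.4 1.4 0.8] M [ 0.293 -0.735  0.15 ] tau6 -0.753 yaw 1.0261 pos [540.15 -10.66 142.37] J6 0.402
```

>>> {"op": "step_arm", "data": {
  "plan": [
    [[0, 0, 0.1, 2.5, -1]]
  ]
}}

```text
t: 7.22
eef_pos: [540.2, -10.7, 142.3]
tcp_rot: [3.14, -0.001, 0.982]
ft_force: [4.4, 1.8, 0.0]
opening: 0.302
grip_force: 30.0
```

```bash
python3 -c "
from h import *
rd(1)"
```

```text
7.22 F [4.4 1.8 0. ] M [ 0.209 -0.727  0.091] tau6 -0.74 yaw 0.9825 pos [540.19 -10.69 142.27] J6 0.446
```

>>> {"op": "step_arm", "data": {
  "plan": [
    [[0, 0, 0.1, 2, -1]]
  ]
}}

```text
t: 7.3
eef_pos: [540.2, -10.7, 142.2]
tcp_rot: [3.14, -0.002, 0.947]
ft_force: [3.5, 1.0, 1.3]
opening: 0.308
grip_force: 30.0
```

```bash
python3 -c "
from h import *
rd(1)"
```

```text
7.3 F [3.5 1.  1.3] M [ 0.226 -0.718  0.147] tau6 -0.403 yaw 0.9474 pos [540.22 -10.72 142.22] J6 0.481
```

>>> {"op": "step_arm", "data": {
  "plan": [
    [[0, 0, 0.1, 2, -1]]
  ]
}}

```text
t: 7.38
eef_pos: [540.3, -10.7, 142.2]
tcp_rot: [3.14, -0.002, 0.913]
ft_force: [3.8, 1.4, 1.4]
opening: 0.305
grip_force: 30.0
```

```bash
python3 -c "
from h import *
rd(1)"
```

```text
7.38 F [3.8 1.4 1.4] M [ 0.196 -0.746  0.107] tau6 -0.512 yaw 0.9132 pos [540.3  -10.73 142.18] J6 0.515
```

>>> {"op": "step_arm", "data": {
  "plan": [
    [[0, 0, 0.05, 1.5, -1]]
  ]
}}

```text
t: 7.47
eef_pos: [540.3, -10.7, 142.1]
tcp_rot: [3.14, -0.002, 0.887]
ft_force: [4.5, 1.5, 1.5]
opening: 0.304
grip_force: 30.0
```

```bash
python3 -c "
from h import *
rd(1)"
```

```text
7.47 F [4.5 1.5 1.5] M [ 0.19  -0.754  0.174] tau6 -0.206 yaw 0.8869 pos [540.3  -10.73 142.14] J6 0.541
```

>>> {"op": "step_arm", "data": {
  "plan": [
    [[0, 0, 0.05, 1.5, -1]]
  ]
}}

```text
t: 7.55
eef_pos: [540.3, -10.8, 142.1]
tcp_rot: [3.139, -0.002, 0.861]
ft_force: [3.9, 0.7, 1.2]
opening: 0.308
grip_force: 30.0
```

```bash
python3 -c "
from h import *
rd(1)"
```

```text
7.55 F [3.9 0.7 1.2] M [ 0.148 -0.765  0.154] tau6 -0.319 yaw 0.8612 pos [540.32 -10.79 142.09] J6 0.567
```

>>> {"op": "step_arm", "data": {
  "plan": [
    [[0, 0, 0.05, 1.5, -1]]
  ]
}}

```text
t: 7.63
eef_pos: [540.4, -10.8, 142.0]
tcp_rot: [3.139, -0.002, 0.835]
ft_force: [4.3, 1.1, 0.7]
opening: 0.304
grip_force: 30.0
```

```bash
python3 -c "
from h import *
rd(1)"
```

```text
7.63 F [4.3 1.1 0.7] M [ 0.165 -0.744  0.168] tau6 -0.338 yaw 0.8351 pos [540.35 -10.78 142.05] J6 0.593
```

Torque up by about 0.08 over running: about 30 N nip. Hold, then release.

>>> {"op": "step_arm", "data": {
  "plan": [
    [[0, 0, 0, 0, -1], [0, 0, 0, 0, -1], [0, 0, 0, 0, -1], [0, 0, 0, 0, -1], [0, 0, 0, 0, -1], [0, 0, 0, 0, 1], [0, 0, 0, 0, 1], [0, 0, 0, 0, 1]]
  ]
}}

```text
t: 8.3
eef_pos: [538.7, -10.9, 141.4]
tcp_rot: [-3.141, 0.001, 0.833]
ft_force: [-0.2, -0.2, -0.5]
opening: 0.466
grip_force: 0.0
```

>>> {"op": "step_arm", "data": {
  "plan": [
    [[0, 0, 0, -7, 1], [0, 0, 0, -14, 1], [0, 0, 0, -21, 1], [0, 0, 0, -28, 1], [0, 0, 0, -35, 1], [0, 0, 0, -42, 1], [0, 0, 0, -49, 1], [0, 0, 0, -56, 1]]
  ]
}}

```text
t: 8.97
eef_pos: [538.8, -11.0, 141.4]
tcp_rot: [-3.141, -0.0, 1.816]
ft_force: [-0.8, 0.6, -1.1]
opening: 0.987
grip_force: 0.0
```

>>> {"op": "step_arm", "data": {
  "plan": [
    [[0, 0, 0, -7, 1], [0, 0, 0, -14, 1], [0, 0, 0, -21, 1], [0, 0, 0, -28, 1], [0, 0, 0, -35, 1], [0, 0, 0, -42, 1], [0, 0, 0, -49, 1], [0, 0, 0, -56, 1]]
  ]
}}

```text
t: 9.63
eef_pos: [538.8, -11.0, 141.4]
tcp_rot: [-3.141, -0.001, 2.794]
ft_force: [-0.1, -0.5, 0.3]
opening: 1.003
grip_force: 0.0
```

>>> {"op": "step_arm", "data": {
  "plan": [
    [[0, 0, 0, -7, 1], [0, 0, 0, -14, 1], [0, 0, 0, -21, 1], [0, 0, 0, -28, 1], [0, 0, 0, -35, 1], [0, 0, 0, -42, 1], [0, 0, 0, -49, 1], [0, 0, 0, -56, 1]]
  ]
}}

```text
t: 10.3
eef_pos: [538.8, -11.0, 141.4]
tcp_rot: [3.141, -0.001, -2.512]
ft_force: [0.6, 0.4, 0.7]
opening: 0.998
grip_force: 0.0
```

```bash
python3 -c "
from h import *
env.read_camera('top')
to(539.8,-11.3,113)
i=env.read_camera('scene')
cv2.imwrite('pics/c.png',cv2.resize(i[150:240,200:295],(760,600),interpolation=2))"
```

```text
shift [-0.54 -0.81 28.39] pos [538.88 -10.98 141.39] rot [ 3.1411e+00 -7.0000e-04 -2.5030e+00] J [-0.14  0.46  1.85 -0.    0.83 -2.35] t 10.35
F [ 0.07  0.66 -0.27] M [ 0.104 -0.102  0.072] 0.9973956574756186 0.0
```

View pics/c.png

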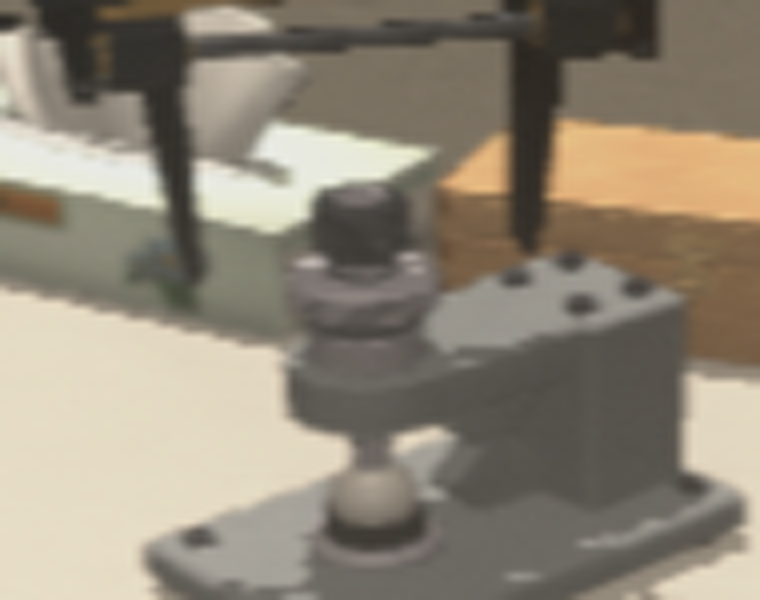

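The head has come down onto the sphere side and the fingers (tips at (190,275) and (530,245)) are wide open either side of the nut (at about (360,295)). Down to the nut and grip.

>>> {"op": "step_arm", "data": {
  "plan": [
    [[-0.5, -0.8, 7, 0, 1], [-0.5, -0.8, 14, 0, 1], [-0.5, -0.8, 21, 0, 0.5], [-0.5, -0.8, 28, 0, 0.3], [-0.5, -0.8, 28, 0, 0.3], [-0.5, -0.8, 28, 0, 0.3], [-0.5, -0.8, 28, 0, 0.3], [-0.5, -0.8, 28, 0, 0.3]]
  ]
}}

```text
t: 11.07
eef_pos: [540.3, -11.3, 113.8]
tcp_rot: [-3.141, 0.0, -2.52]
ft_force: [-0.1, -0.3, -0.9]
opening: 0.665
grip_force: 0.0
```

>>> {"op": "step_arm", "data": {
  "plan": [
    [[0, 0, 0, 0, -1], [0, 0, 0, 0, -1], [0, 0, 0, 0, -1], [0, 0, 0, 0, -1], [0, 0, 0, 0, -1], [0, 0, 0, 0, -1]]
  ]
}}

```text
t: 11.57
eef_pos: [540.2, -11.3, 113.7]
tcp_rot: [-3.141, 0.0, -2.519]
ft_force: [-0.1, -0.1, 2.7]
opening: 0.484
grip_force: 30.0
```

```bash
python3 -c "
from h import *
rd(2); print(env.state()['opening'])"
```

```text
11.57 F [-0.1 -0.1  2.7] M [ 0.16  -0.048 -0.003] tau6 -0.005 yaw -2.5193 pos [540.19 -11.32 113.75] J6 -2.336
11.62 F [-0.9  0.4  2.4] M [ 0.184 -0.061  0.029] tau6 -0.006 yaw -2.5194 pos [540.19 -11.35 113.73] J6 -2.336
0.4830693504535867
```

>>> {"op": "step_arm", "data": {
  "plan": [
    [[0, 0, 0.25, 6, -1], [0, 0, 0.55, 12, -1], [0, 0, 0.8, 18, -1], [0, 0, 1.05, 24, -1], [0, 0, 1.2, 27, -1], [0, 0, 1.35, 30, -1]]
  ]
}}

```text
t: 12.12
eef_pos: [540.3, -11.7, 112.4]
tcp_rot: [-3.141, 0.001, -3.046]
ft_force: [-0.7, -3.6, 2.1]
opening: 0.485
grip_force: 30.0
```

```bash
python3 -c "
from h import *
rd(1)"
```

```text
12.12 F [-0.7 -3.6  2.1] M [-0.461 -0.094 -0.033] tau6 -0.812 yaw -3.0457 pos [540.35 -11.72 112.4 ] J6 -1.81
```

>>> {"op": "step_arm", "data": {
  "plan": [
    [[0, 0, 0.1, 2.5, -1], [0, 0, 0.2, 5, -1]]
  ]
}}

```text
t: 12.28
eef_pos: [540.4, -11.8, 112.2]
tcp_rot: [-3.141, 0.001, -3.132]
ft_force: [0.7, -3.5, 2.0]
opening: 0.488
grip_force: 30.0
```

```bash
python3 -c "
from h import *
rd(1)"
```

```text
12.28 F [ 0.7 -3.5  2. ] M [-0.586 -0.143  0.053] tau6 -0.796 yaw -3.1323 pos [540.36 -11.8  112.19] J6 -1.723
```

>>> {"op": "step_arm", "data": {
  "plan": [
    [[0, 0, 0.1, 2.5, -1], [0, 0, 0.2, 5, -1]]
  ]
}}

```text
t: 12.45
eef_pos: [540.4, -11.9, 112.0]
tcp_rot: [-3.141, 0.001, 3.064]
ft_force: [-0.2, -4.9, 1.2]
opening: 0.485
grip_force: 30.0
```

```bash
python3 -c "
from h import *
rd(1)"
```

```text
12.45 F [-0.2 -4.9  1.2] M [-0.598 -0.087  0.051] tau6 -0.827 yaw 3.0637 pos [540.38 -11.88 111.97] J6 -1.636
```

>>> {"op": "step_arm", "data": {
  "plan": [
    [[0, 0, 0.1, 2.5, -1], [0, 0, 0.2, 5, -1]]
  ]
}}

```text
t: 12.62
eef_pos: [540.3, -11.9, 111.8]
tcp_rot: [-3.141, 0.001, 2.977]
ft_force: [-0.7, -4.7, 3.3]
opening: 0.485
grip_force: 30.0
```

```bash
python3 -c "
from h import *
rd(1)"
```

```text
12.62 F [-0.7 -4.7  3.3] M [-0.684 -0.005  0.207] tau6 -0.691 yaw 2.9767 pos [540.34 -11.92 111.84] J6 -1.549
```

>>> {"op": "step_arm", "data": {
  "plan": [
    [[0, 0, 0.1, 2.5, -1], [0, 0, 0.2, 5, -1]]
  ]
}}

```text
t: 12.78
eef_pos: [540.4, -12.0, 111.8]
tcp_rot: [-3.141, 0.001, 2.89]
ft_force: [-1.1, -4.5, 5.8]
opening: 0.483
grip_force: 30.0
```

```bash
python3 -c "
from h import *
rd(1)"
```

```text
12.78 F [-1.1 -4.5  5.8] M [-0.802  0.12   0.377] tau6 -0.444 yaw 2.8899 pos [540.36 -12.02 111.83] J6 -1.462
```

Seated; nipping up.

>>> {"op": "step_arm", "data": {
  "plan": [
    [[0, 0, 0, 2.5, -1]]
  ]
}}

```text
t: 12.87
eef_pos: [540.3, -12.0, 111.8]
tcp_rot: [-3.14, 0.001, 2.847]
ft_force: [-1.2, -5.6, 4.0]
opening: 0.485
grip_force: 30.0
```

```bash
python3 -c "
from h import *
rd(1)"
```

```text
12.87 F [-1.2 -5.6  4. ] M [-0.839  0.043  0.518] tau6 -0.34 yaw 2.8465 pos [540.33 -12.04 111.81] J6 -1.418
```

>>> {"op": "step_arm", "data": {
  "plan": [
    [[0, 0, 0, 1.5, -1]]
  ]
}}

```text
t: 12.95
eef_pos: [540.3, -12.1, 111.8]
tcp_rot: [-3.14, 0.001, 2.82]
ft_force: [-1.7, -5.8, 4.8]
opening: 0.483
grip_force: 30.0
```

```bash
python3 -c "
from h import *
rd(5)"
```

```text
12.95 F [-1.7 -5.8  4.8] M [-0.825  0.035  0.523] tau6 0.384 yaw 2.8204 pos [540.34 -12.06 111.8 ] J6 -1.392
13.0 F [-0.4 -5.4  5. ] M [-0.854  0.001  0.481] tau6 0.428 yaw 2.8192 pos [540.33 -12.06 111.83] J6 -1.391
13.05 F [-0.1 -6.   5.2] M [-0.861  0.029  0.483] tau6 0.876 yaw 2.8215 pos [540.33 -12.05 111.81] J6 -1.393
13.1 F [-1.1 -5.6  4.8] M [-0.845 -0.006  0.377] tau6 0.563 yaw 2.8223 pos [540.33 -12.06 111.79] J6 -1.394
13.15 F [-1.2 -5.2  5.2] M [-0.85   0.074  0.463] tau6 0.448 yaw 2.8224 pos [540.34 -12.07 111.78] J6 -1.394
```

>>> {"op": "step_arm", "data": {
  "plan": [
    [[0, 0, 0, 0, -1], [0, 0, 0, 0, -1], [0, 0, 0, 0, 1], [0, 0, 0, 0, 1], [0, 0, 0, 0, 1], [0, 0, 0, 0, 1], [0, 0, 0, 0, 1], [0, 0, 0, 0, 1]]
  ]
}}

```text
t: 13.82
eef_pos: [540.1, -11.3, 111.4]
tcp_rot: [-3.142, -0.0, 2.821]
ft_force: [-0.3, 0.4, -0.8]
opening: 0.846
grip_force: 0.0
```

>>> {"op": "step_arm", "data": {
  "plan": [
    [[0, 0, 0, 0, 1], [0, 0, 0, 0, 1], [0, 0, -15, 0, 1], [0, 0, -30, 0, 1], [0, 0, -50, 0, 1], [0, 0, -75, 0, 1], [0, 0, -90, 0, 1], [0, 0, -90, 0, 1]]
  ]
}}

```text
t: 14.48
eef_pos: [541.2, -11.4, 204.4]
tcp_rot: [3.141, 0.005, 2.821]
ft_force: [0.4, -0.5, -0.3]
opening: 1.002
grip_force: 0.0
```

```bash
python3 -c "
from h import *
rd(2)
i=env.read_camera('scene')
cv2.imwrite('pics/d.png',cv2.resize(i[150:240,200:295],(760,600),interpolation=2))"
```

```text
14.48 F [ 0.4 -0.5 -0.3] M [ 0.11  -0.169  0.001] tau6 0.0 yaw 2.8214 pos [541.24 -11.44 204.38] J6 -1.394
14.53 F [-0.4  0.1  0. ] M [ 0.111 -0.164  0.   ] tau6 -0.0 yaw 2.8214 pos [540.61 -11.39 202.6 ] J6 -1.394
```

View pics/d.png

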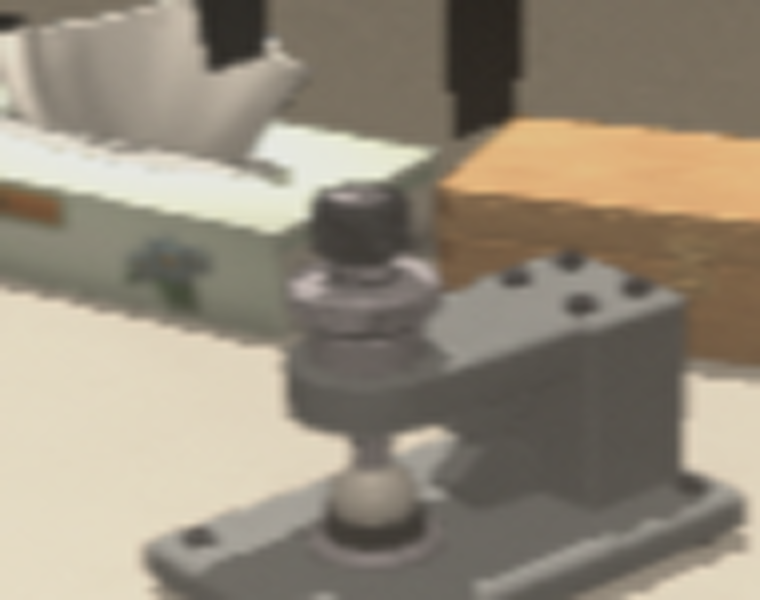

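The nut (about (362,298)) sits down on its washer, the foot (372,455) is on the sphere, and the fingers are clear above. Handing in.

```bash
python3 -c "
from cell import env
print(env.job_done())"
```

```text
the job is handed in; nothing more can be done
None
```

The job is handed in, with no verdict returned: by wrist torque the spindle was nipped to about 30 N on the sphere, then the jam nut seated and tightened to about 0.48 N m above its running effort (roughly 60 N); it was let go with the arm clear and finished at about 14.5 s of the 67 s allowed.

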